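# Shut the parts box and tuck its flap under the lip

## Robot

A 6-joint arm with a two-finger parallel gripper is mounted at the origin on a cart in front of the work surface, level with it; the furniture and walls round the work are solid. World frame = base frame: x ahead of the robot, y to its left, z up, the work surface at z = 0. Lengths are in m, angles in degrees, forces in N, time in s.
With the tool pointing down it reaches from about 0.25 to 0.725 m from the base axis. Payload 9.7 kg.
Tool frame: the origin (TCP) lies on the centre line of the jaws, within the pads' length; the fingertips stand 19 mm ahead of it and the grasp point (between the pads) is the TCP (bot.tcp_to_tips is the z of the fingertips in the tool frame, in m); z points along the fingers, y is the line along which they close (so a half turn about z gives the same grasp; the last joint's range is limited). The gripper opens to 85 mm and grips with 20 to 120 N. Pads are 22 mm wide; open, the fingers measure 114 mm over their backs; the gripper's body (76 mm by 85 mm) begins 54 mm behind the grasp point. The pads swing forward as they close: fully open they stand 13 mm farther back than shut.
Start: joints at [75.401, 4.979, 10.078, 95.1, 0, 90], TCP at [0.139, 0.532, 0.25] pointing down, gripper open.
Joint ranges: [-179.16, 179.16], [-48.56, 103.87], [-65.8, 70.77], [-126.05, 130.52], [-82.76, 87.17], [-180, 180]. Speed limits (degrees/s): [127.2, 127.2, 147.25, 180, 180, 180].

## Interface

Orientations are given as [roll, pitch, yaw] about the fixed x, y, z axes, in that order (R = Rz(yaw) Ry(pitch) Rx(roll)).
In Python, from workcell import bot gives the robot as it stands. The module is installed in compiled form; this text tells all that it offers.
- The arm moves only by the tool play_rows, never from a script. Its argument "increments" is a list of rows, each an object with "slide": the shift along the tool's x, y, z in mm, a list of three; "angular": the turn, a rotation vector about the tool's x, y, z in degrees, a list of three; "claw": the opening, from -1 (shut) to 1 (fully open). In form: [{"slide": [x, y, z], "angular": [rx, ry, rz], "claw": claw}, ...]. A call has 1 to 8 rows; each row shifts and turns the commanded pose from where the row before left it, along the tool's axes as they then stand; what a row does not reach is not made up. A row lasts 1/10 s, in which the tool goes at most 50 mm and 8.59 degrees, less where a joint would pass 70% of its speed; a pose out of reach is approached as far as the arm can. A call is refused whole if a number of a shift passes 50 or a number of a turn 8.59, either way. A call with a gripper value outside its range is refused whole. The fingers move at their own pace and stop on an object; "squeeze" is the grip in N (left out, the last holds). Time passes only in rows, so rows that do not move let the fingers close. It gives the time, the measured TCP pose, the force, the opening and the grip force at its end, in the units of the state.
- bot.get_obs(): the state, without advancing time (a new reading comes with each control period).
- bot.camera(name): name is "side" or "top" or "wrist"; returns the picture (400x640x3 uint8, red, green, blue); there is no depth.
- bot.camera_info(name): a dict with "fovy" (degrees; the focal length in pixels is half the picture's height over the tangent of half this angle, whatever the lens; pixels are square), "cx", "cy" (the principal point, pixels), "R" (3x3) and "t" (3): a world point X has camera coordinates R X + t. Camera axes: x right, y down, z forward; pixel columns grow to the right and rows downward; lengths in m; the calibration is good to about 2 mm. The wrist camera is an equidistant fisheye: a pixel r from the principal point sees the ray r / f radians off the axis. A picture is of the moment at which its call begins: read the wrist's pose just before it. camera_info takes no time and is no camera call; for the wrist camera it gives the pose at the moment of the call.
- bot.job_done(): hands the job in; it is judged then, once.
The state is a dict: "time": time; "q": joint angles; "qd": joint speeds; "joint_efforts": joint torques, N m; "ee_pos": TCP position; "tcp_rot": TCP orientation; "wrist_force": force on the tool from outside, world axes, zero at the start; "torque": the same for the moment, N m; "opening": finger opening in m; "grasp_force": force on a finger pad.
Only numpy, scipy, OpenCV 4.12 (cv2) and the standard library are available. Lean on these libraries where they do the work, as an engineer would, in place of code of your own. Each camera call takes 0.05 s, during which the arm holds its last target. There are 200 camera calls.

## Task

The blue flap of the grey parts box stands open. Using only the fingertips or the outside of the fingers, fold the flap down over the box, keep it pressed flat and push it along so that its free edge tucks fully home beneath the steel lip at the other end and stays there by itself. Do not pinch or lift anything: leave the tape roll in the box and all the fittings where they stand.

Things in the scene. Friction and masses are not known exactly. Their poses are not given: they have to be found in the camera images.
- parts_box: low grey steel parts box, screwed down, outside 160 (its x) x 112 (its y) x 54.5 mm high; origin at the centre of its underside, z up. Its +x end carries the bright steel lip, its -x end the hinge of the flap. A push along its +x tucks the flap. The hinge guides on its long sides reach y = +-64 mm and 64 mm high.
- hinge_rod (a joint): slide of the flap's hinge rod in its slotted guides (m): 0 = back, 0.022 = stop, flap fully home; grows as the flap is pushed along the box's +x. Starts within 3 mm of 0. Stiff (about 3 N), stays where it is left. The flap can fold flat only while this is below about 4 mm; otherwise its edge comes down on top of the lip.
- flap (a joint): angle of the blue flap (rad): 0 = flat on the rim (stop), pi/2 = upright, 1.9 = stop, leaning back away from the lip; starts at 1.3 to 1.75. A light spring lifts the flap again whenever it is let go untucked (holding it flat takes about 1 N at its free edge, 2 N in the middle). The hinge axis is along the box's y, at height 57 mm and, with hinge_rod at 0, at box x = -75 mm; it moves with hinge_rod. Tucked and released, the flap rests up against the lip at about 0.03 rad.
- flap_hinge (a point): middle of the flap's hinge axis
- flap_edge (a point): middle of the flap's free edge, 125 mm from the hinge axis. The flap is a plate 5 mm thick (2.5 mm each side of the hinge axis) and 104 mm wide; shut, its top face is at 59.5 mm.
- flap_rib (a point): middle of the top of the black push rib on the flap's outer face (the face that is away from the lip when upright, and on top when shut): 60 mm wide across the flap, it stands 5.5 mm above that face; its steep pushing face is 85 mm from the hinge axis and looks to the hinge, its other side is a ramp. Between hinge and rib the face is bare.
- lip_mouth (a point): tip of the lip's turned-up nose, in the middle, at the height of the lip's underside. The lip is 80 mm wide; its flat underside is 63 mm above the work surface (3.5 mm above the shut flap) from box x = 62 to 84 mm; the nose in front of it, x = 55 to 62 mm, turns up so that the mouth is about 8 mm high over the shut flap. Top of the lip 70 mm.
- tape_roll: roll of white thread seal tape, 49 mm across, 14 mm high, lying in the box; origin under its centre
- brown_union: rusty brown pipe union standing beside the box, 47x54x47 mm; origin under its centre; leave alone
- grey_coupling: light grey pipe coupling standing on the other side of the box, 44 mm across, 41 mm high; leave alone
- dark_cap: dark pipe cap, 73 mm across, 38 mm high; leave alone
- dark_reducer: dark bell reducer, 54 mm across, 38 mm high; leave alone
- red_carton: orange and white part carton, 76x53x62 mm; leave alone
- short_nipple: short dark pipe nipple lying, 95x34x34 mm; leave alone
Not all that is in view belongs to the job. There is more than one size of the parts_box; the one meant has the size given above.

How it is judged:
By the outcome, as a careful person would: the job done as asked, in the order asked, and still so for the second after the job is handed in, with the robot touching nothing.
It also fails if it takes over 40 s, if anything falls off the work surface, if the arm or the gripper's body presses on something with over 40 N, if the wrist force passes 120 N, or if a joint passes its speed limit or range.

## Working session

There is one attempt and no reset: what is moved stays moved. The work goes in short steps, Python scripts to look and compute and a tool call to move; the robot and the scene stay as the last step left them, time stands still between calls to the robot, and variables do not carry over. Pictures are saved under pics/ and viewed, at most 10 in all, crops included, and the job is handed in when it is done.

Besides the shell and the picture viewer there is one more tool, called after "Emit:" as name(argument=value, ...), one argument or row to a line, values as JSON. play_rows: Moves the arm, as the interface text tells. Its arguments: {"type":"object","properties":{"increments":{"type":"array"},"squeeze":{"type":"number"}},"required":["increments"]}

```bash
mkdir -p pics; python3 - <<'E'
from workcell import bot
import cv2,numpy as np
for n in("top","side"):
    im=bot.camera(n); cv2.imwrite(f"pics/{n}0.png",im[:,:,::-1])
    i=bot.camera_info(n); print(n,i)
o=bot.get_obs(); print(o, bot.tcp_to_tips)
E
```

```text
top {'fovy': 45.97982561537106, 'cx': 317.6420530111276, 'cy': 200.15217296683866, 'R': array([[-0.01859398, -0.99973306, -0.01371427],
       [-0.99421035,  0.01993967, -0.10558494],
       [ 0.10583021,  0.01167163, -0.99431571]]), 't': array([-0.07090554,  0.52142171,  1.53416457])}
side {'fovy': 56.1609610978336, 'cx': 330.212462480437, 'cy': 199.69296163352314, 'R': array([[ 0.96972539, -0.24366249, -0.01616343],
       [-0.13593518, -0.48363663, -0.86464862],
       [ 0.20286521,  0.8406689 , -0.50211702]]), 't': array([-0.50401584,  0.10515151,  1.31576438])}
{'time': 0.1, 'q': array([ 7.54027566e+01,  5.00931633e+00,  1.00403268e+01,  9.50995512e+01,
       -1.94447252e-03,  9.00006965e+01]), 'qd': array([ 0.00443526, -0.03778563,  0.10225334,  0.06012922,  0.1376114 ,
       -0.01088421]), 'joint_efforts': array([-3.30442344e-04, -5.21562338e+01,  4.65653980e+01,  1.62105449e-02,
        1.48574929e-05, -1.98579806e-05]), 'ee_pos': array([0.13857763, 0.53207685, 0.24965276]), 'tcp_rot': array([-1.79931459e+02,  1.94530427e-03,  1.65402062e+02]), 'wrist_force': array([-0.24577125, -0.70003398,  0.34356058]), 'torque': array([-0.04235971, -0.03426418, -0.00583944]), 'grasp_force': 0.0, 'opening': 0.08546548243508151} 0.019
```

View pics/top0.png

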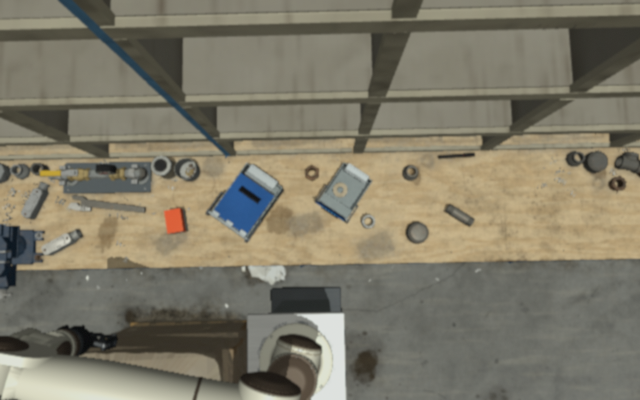

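View pics/side0.png

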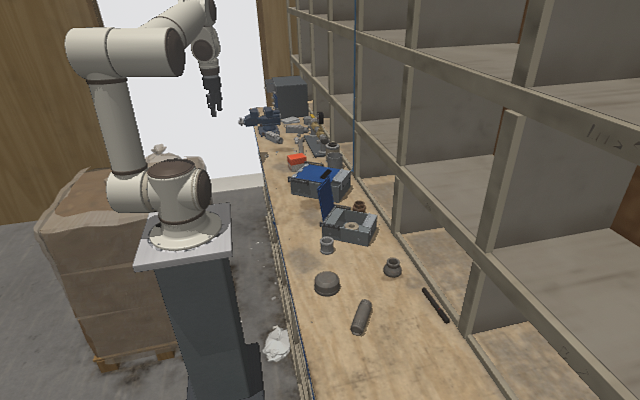

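Two candidate boxes in the top view: a larger one with its flap already shut at (245,203), and a smaller open one with the tape roll at (343,192), whose flap stands up in the side view at (327,197). I'll enlarge and measure both.

```bash
cat > h.py <<'E'
from workcell import bot
import cv2,numpy as np
def K(i): return 200/np.tan(np.radians(i['fovy']/2))
def ray(n,u,v,i=None):
    i=i or bot.camera_info(n); f=K(i)
    x,y=u-i['cx'],v-i['cy']
    if n=="wrist":
        r=np.hypot(x,y)+1e-9; d=np.array([np.sin(r/f)*x/r,np.sin(r/f)*y/r,np.cos(r/f)])
    else: d=np.array([x/f,y/f,1])
    R=np.array(i['R']); return -R.T@i['t'],R.T@(d/np.linalg.norm(d))
def onz(n,u,v,z,i=None):
    c,d=ray(n,u,v,i); return c+d*(z-c[2])/d[2]
def proj(n,X,i=None):
    i=i or bot.camera_info(n); f=K(i); p=np.array(i['R'])@X+i['t']
    if n=="wrist":
        s=np.hypot(p[0],p[1])+1e-9; r=f*np.arctan2(s,p[2]); return i['cx']+r*p[0]/s,i['cy']+r*p[1]/s
    return i['cx']+f*p[0]/p[2],i['cy']+f*p[1]/p[2]
E
python3 - <<'E'
import cv2,numpy as np
a=cv2.imread('pics/top0.png')[150:250,195:395]; b=cv2.imread('pics/side0.png')[150:275,275:400]
a=cv2.resize(a,None,fx=4,fy=4,interpolation=2); b=cv2.resize(b,(400,400),interpolation=2)
cv2.imwrite('pics/a.png',a); cv2.imwrite('pics/b.png',b)
E
```

```text
(no output)
```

View pics/a.png

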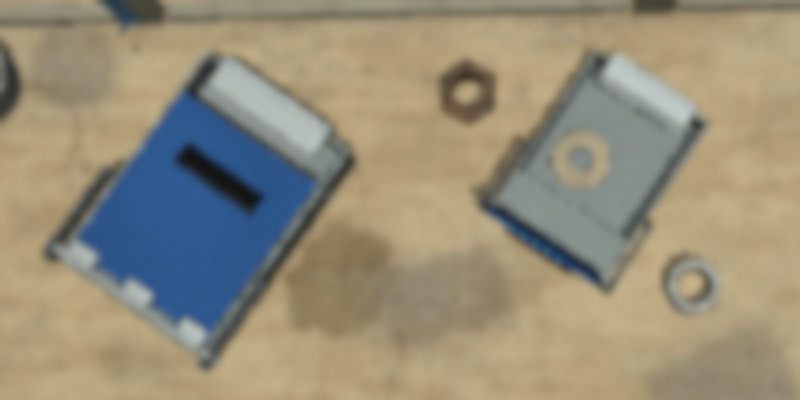

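View pics/b.png

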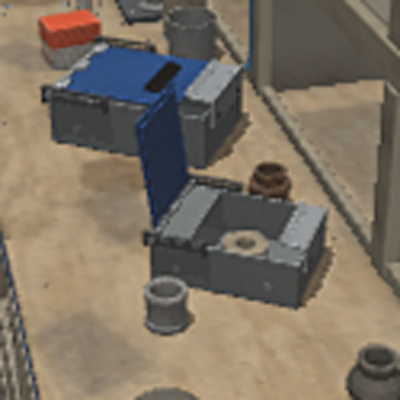

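The crops confirm it: the right-hand box (crop corners (590,52), (705,122), (607,288), (483,203)) holds the tape roll, has its flap standing open at the near end and sits between the brown union and the grey coupling. Next I check its size.

```bash
python3 - <<'E'
from h import *
def w(p,z): return onz("top",195+(p[0]-1.5)/4,150+(p[1]-1.5)/4,z)
C=[w(p,.0545) for p in [(590,52),(705,122),(607,288),(483,203)]]
print(np.round(C,4)); e=[np.linalg.norm(C[i]-C[(i+1)%4]) for i in range(4)]; print(e)
C2=[w(p,.07) for p in [(205,52),(352,158),(207,365),(45,255)]]
print([np.linalg.norm(C2[i]-C2[(i+1)%4]) for i in range(4)])
c=np.mean(C,0); d=(C[0]+C[1]-C[2]-C[3]); print(c, np.degrees(np.arctan2(d[1],d[0])))
d2=C[0]-C[1]; print(np.degrees(np.arctan2(d2[1],d2[0]))-90)
# side check
def s(p,z): return onz("side",275+p[0]/3.2,150+p[1]/3.2,z)
for p in [(150,240),(308,303),(327,207)]: print(s(p,.0545))
yaw=np.arctan2(d[1],d[0]);
for X in [(-.08,.056),(-.08,-.056),(.08,-.056),(.08,.056)]:
  q=c[:2]+[np.cos(yaw)*X[0]-np.sin(yaw)*X[1],np.sin(yaw)*X[0]+np.cos(yaw)*X[1]]
  print("corner",q)
# flap edge top seen in side: (140,128)-(180,85)
for z in(.16,.17,.18): print(z,s((142,128),z),s((178,85),z))
E
```

```text
[[ 0.6392 -0.1639  0.0545]
 [ 0.5793 -0.2562  0.0545]
 [ 0.4453 -0.1729  0.0545]
 [ 0.5165 -0.0739  0.0545]]
[np.float64(0.11006156466981919), np.float64(0.1577103696176248), np.float64(0.12193435344165958), np.float64(0.1521380838559558)]
[np.float64(0.14866982470678156), np.float64(0.20231415015783022), np.float64(0.1589546816363755), np.float64(0.20827975350849579)]
[ 0.54505075 -0.16672481  0.0545    ] -34.01962394493355
-32.96334815494517
[ 0.44783146 -0.17757285  0.0545    ]
[ 0.56798197 -0.32102494  0.0545    ]
[ 0.64400163 -0.16679056  0.0545    ]
corner [ 0.51007377 -0.07555129]
corner [ 0.44741236 -0.16838204]
corner [ 0.58002772 -0.25789833]
corner [ 0.64268913 -0.16506758]
0.16 [ 0.45322695 -0.13093859  0.16      ] [ 0.51215345 -0.04672219  0.16      ]
0.17 [ 0.44950593 -0.14888624  0.17      ] [ 0.50742245 -0.06611329  0.17      ]
0.18 [ 0.44578491 -0.1668339   0.18      ] [ 0.50269145 -0.08550438  0.18      ]
```

Emit:
play_rows(
  increments=[
    {"slide": [0, 0, 0], "angular": [0, 0, 6.3], "claw": -1},
    {"slide": [-10, -6, 0], "angular": [0, 0, 6.3], "claw": -1},
    {"slide": [-30, -18, 0], "angular": [0, 0, 6.3], "claw": -1},
    {"slide": [-38, -23, 0], "angular": [0, 0, 0], "claw": -1},
    {"slide": [-38, -23, 0], "angular": [0, 0, 0], "claw": -1},
    {"slide": [-38, -23, 0], "angular": [0, 0, 0], "claw": -1},
    {"slide": [-38, -23, 0], "angular": [0, 0, 0], "claw": -1},
    {"slide": [-38, -23, 0], "angular": [0, 0, 0], "claw": -1},
  ],
  squeeze=20,
)

```text
time: 0.9
ee_pos: [0.2594, 0.2909, 0.25]
tcp_rot: [-180.0, 0.0, 146.5]
wrist_force: [1.3, 0.7, 0.5]
opening: 0.0001
grasp_force: 0.0
```

Emit:
play_rows(
  increments=[
    {"slide": [-38, -23, 0], "angular": [0, 0, 0], "claw": -1},
    {"slide": [-38, -23, 0], "angular": [0, 0, 0], "claw": -1},
    {"slide": [-38, -23, 0], "angular": [0, 0, 0], "claw": -1},
    {"slide": [-38, -23, 0], "angular": [0, 0, 0], "claw": -1},
    {"slide": [-38, -23, 0], "angular": [0, 0, 0], "claw": -1},
    {"slide": [-38, -23, 0], "angular": [0, 0, 0], "claw": -1},
    {"slide": [-38, -23, 0], "angular": [0, 0, 0], "claw": -1},
    {"slide": [0, 0, 0], "angular": [0, 0, 0], "claw": -1},
  ],
)

```text
time: 1.7
ee_pos: [0.3933, 0.0075, 0.2496]
tcp_rot: [-179.9, -0.0, 146.2]
wrist_force: [0.2, 0.7, 0.6]
opening: 0.0
grasp_force: 0.0
```

```bash
python3 - <<'E'
from h import *
o=bot.get_obs(); print(o['time'],o['ee_pos'],o['tcp_rot'],o['opening'],o['q'],o['wrist_force'])
im=bot.camera("wrist"); cv2.imwrite("pics/w0.png",im[:,:,::-1])
i=bot.camera_info("wrist"); print(i)
for X in [(.5101,-.0755,.0545),(.447,-.168,.0545),(.58,-.258,.0545),(.6427,-.165,.0545)]: print(proj("wrist",np.array(X),i))
E
```

```text
1.7 [0.39329649 0.0075225  0.24956083] [-1.79928737e+02 -1.00116400e-02  1.46153813e+02] 1.4789436532315726e-05 [ 1.13135489e+00 -1.62148375e+01 -9.50482409e+00  9.67590685e+01
 -5.26518659e-02  3.49775587e+01] [0.22342633 0.69414395 0.63130507]
{'fovy': 65.70646984690485, 'cx': 319.4895114318274, 'cy': 202.3905623686162, 'R': array([[ 5.55696864e-01,  8.31384927e-01, -3.15488814e-04],
       [ 8.01951372e-01, -5.35923350e-01,  2.63932113e-01],
       [ 2.19260102e-01, -1.46919254e-01, -9.64541207e-01]]), 't': array([-0.22441576, -0.344044  ,  0.29335405])}
(np.float64(316.4121002085467), np.float64(300.9898502277049))
(np.float64(226.99624499486015), np.float64(297.39267122282183))
(np.float64(242.69546739492637), np.float64(382.6386307172726))
(np.float64(316.49351727393724), np.float64(386.3615105115184))
```

View pics/w0.png

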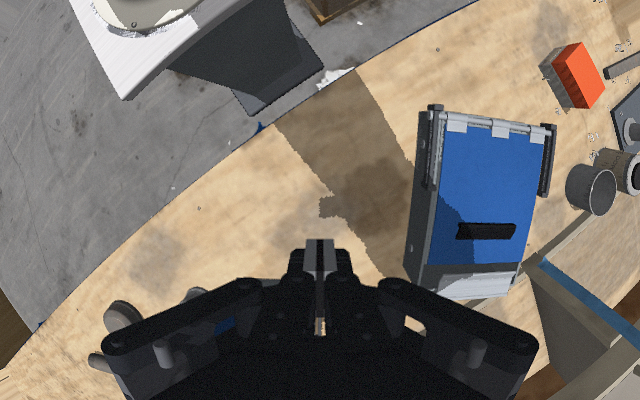

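Emit:
play_rows(
  increments=[
    {"slide": [0, 0, 0], "angular": [0, 0, -8.58], "claw": -1},
    {"slide": [0, 0, 0], "angular": [0, 0, -8.58], "claw": -1},
    {"slide": [0, 0, 0], "angular": [0, 0, -8.58], "claw": -1},
    {"slide": [0, 0, 0], "angular": [0, 0, -8.58], "claw": -1},
    {"slide": [0, 0, 0], "angular": [0, 0, -8.58], "claw": -1},
    {"slide": [0, 0, 0], "angular": [0, 0, -8.58], "claw": -1},
    {"slide": [0, 0, 0], "angular": [0, 0, -8.58], "claw": -1},
    {"slide": [0, 0, 0], "angular": [0, 0, -8.58], "claw": -1},
  ],
)

```text
time: 2.55
ee_pos: [0.3917, 0.0127, 0.2502]
tcp_rot: [180.0, -0.0, -144.4]
wrist_force: [0.3, -0.4, -0.3]
opening: 0.0002
grasp_force: 0.0
```

Emit:
play_rows(
  increments=[
    {"slide": [0, 0, 0], "angular": [0, 0, -8.58], "claw": -1},
    {"slide": [0, 0, 0], "angular": [0, 0, -8.58], "claw": -1},
    {"slide": [0, 0, 0], "angular": [0, 0, -8.58], "claw": -1},
    {"slide": [0, 0, 0], "angular": [0, 0, -8.58], "claw": -1},
    {"slide": [0, 0, 0], "angular": [0, 0, -8.58], "claw": -1},
    {"slide": [0, 0, 0], "angular": [0, 0, -8.58], "claw": -1},
    {"slide": [0, 0, 0], "angular": [0, 0, -8.58], "claw": -1},
    {"slide": [0, 0, 0], "angular": [0, 0, -8.58], "claw": -1},
  ],
)

```text
time: 3.35
ee_pos: [0.3918, 0.0127, 0.2502]
tcp_rot: [180.0, 0.0, -75.8]
wrist_force: [-0.1, -0.5, -0.2]
opening: 0.0002
grasp_force: 0.0
```

Emit:
play_rows(
  increments=[
    {"slide": [0, 0, 0], "angular": [0, 0, -8.58], "claw": -1},
    {"slide": [0, 0, 0], "angular": [0, 0, -8.58], "claw": -1},
    {"slide": [0, 0, 0], "angular": [0, 0, -8.58], "claw": -1},
    {"slide": [0, 0, 0], "angular": [0, 0, -8.58], "claw": -1},
    {"slide": [0, 0, 0], "angular": [0, 0, -8.58], "claw": -1},
    {"slide": [42, 31, 0], "angular": [0, 0, 0], "claw": -1},
    {"slide": [41, 31, 0], "angular": [0, 0, 0], "claw": -1},
    {"slide": [0, 0, 0], "angular": [0, 0, 0], "claw": -1},
  ],
)

```text
time: 4.15
ee_pos: [0.4271, -0.0851, 0.2495]
tcp_rot: [179.9, 0.0, -33.5]
wrist_force: [-0.8, 1.3, -0.3]
opening: -0.0001
grasp_force: 0.0
```

```bash
python3 - <<'E'
from h import *
o=bot.get_obs(); print(o['time'],o['ee_pos'],o['tcp_rot'],o['q'])
i=bot.camera_info("wrist"); im=bot.camera("wrist"); cv2.imwrite("pics/w1.png",im[:,:,::-1])
for X in [(.5101,-.0755,.0545),(.447,-.168,.0545),(.58,-.258,.0545),(.6427,-.165,.0545)]: print(proj("wrist",np.array(X),i))
E
```

```text
4.15 [ 0.42707439 -0.08512695  0.24948485] [ 1.79937922e+02  2.02801423e-02 -3.34683373e+01] [-1.12423700e+01 -1.05588859e+01 -4.93157419e+00  9.56695666e+01
 -4.97943295e-02 -1.57774025e+02]
(np.float64(265.6325858543539), np.float64(123.1725101970984))
(np.float64(374.43837685185514), np.float64(124.83055859289185))
(np.float64(374.6423813834265), np.float64(-19.25094328554772))
(np.float64(268.6690431873998), np.float64(-20.439124765103315))
```

View pics/w1.png

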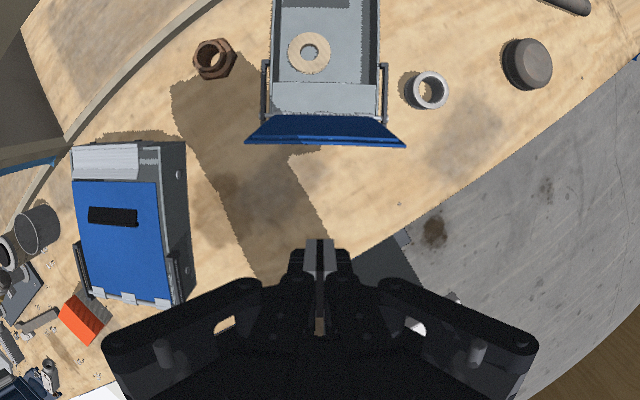

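The view shows our box at top centre, with its long sides near columns 272 and 380. The flap edge runs from (245,143) to (405,147), the guides sit at columns 264 and 385, and the fingertips are at (320,240).

```bash
python3 - <<'E'
from h import *
i=bot.camera_info("wrist")
yaw=np.radians(-33.5); u=np.array([np.cos(yaw),np.sin(yaw)]); v=np.array([-u[1],u[0]])
def tri(a,b):
    (c1,d1),(c2,d2)=a,b
    t=np.linalg.lstsq(np.c_[d1,-d2],c2-c1,rcond=None)[0]
    p,q=c1+t[0]*d1,c2+t[1]*d2; return (p+q)/2,np.linalg.norm(p-q)
S=lambda p: ray("side",275+p[0]/3.2,150+p[1]/3.2)
L,el=tri(ray("wrist",245,143,i),S((178,85))); R,er=tri(ray("wrist",405,147,i),S((142,128)))
print(L,el,R,er,np.linalg.norm(L-R)); d=L-R; print(np.degrees(np.arctan2(d[1],d[0]))-90)
c0=np.array([.545,-.167])
f=lambda P:(np.dot(P[:2]-c0,u),np.dot(P[:2]-c0,v))
print("edge",f(L),f(R))
for n,p,z in[("gL",(264,62),.064),("gR",(385,62),.064),("gLb",(264,119),.064),("gRb",(386,119),.064),("wallL",(272,10),.0545),("wallR",(381,10),.0545),("ledge L",(274,85),.0545),("ledgeR",(376,85),.0545)]:
    print(n,np.round(f(onz("wrist",*p,z,i)),4))
print("lip end top", f(onz("top",195+590/4,150+52/4,.0545)),f(onz("top",195+705/4,150+122/4,.0545)),"tcp",f(bot.get_obs()['ee_pos']))
im=cv2.imread('pics/w1.png')[0:200,220:430]
cv2.imwrite('pics/w1c.png',cv2.resize(im,None,fx=3,fy=3,interpolation=2))
E
```

```text
[ 0.50072111 -0.07408223  0.17458961] 0.009244311935672185 [ 0.44214296 -0.15990451  0.17775929] 0.010117565089573987 0.10395629009046153
-34.31555955729473
edge (np.float64(-0.08820829422904577), np.float64(0.053043656688121325)) (np.float64(-0.08968729086728346), np.float64(-0.05085377337199679))
gL [-0.0187  0.058 ]
gR [-0.018  -0.0624]
gLb [-0.077   0.0582]
gRb [-0.0764 -0.0638]
wallL [0.0409 0.0522]
wallR [ 0.0422 -0.0611]
ledge L [-0.0418  0.0492]
ledgeR [-0.0412 -0.0549]
lip end top (np.float64(0.07637759760798288), np.float64(0.05288212408278382)) (np.float64(0.07741027561425352), np.float64(-0.05715591515790272)) tcp (np.float64(-0.14506066950359645), np.float64(0.004270159641130671))
```

View pics/w1c.png

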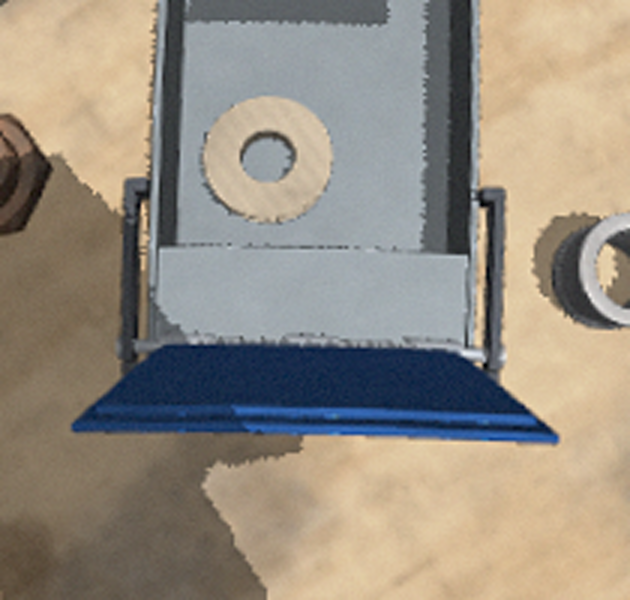

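Emit:
play_rows(
  increments=[
    {"slide": [0, 4, 35], "angular": [0, 0, 0], "claw": -1},
    {"slide": [0, 3, 35], "angular": [0, 0, 0], "claw": -1},
    {"slide": [0, 0, 33], "angular": [0, 0, 0], "claw": -1},
    {"slide": [10, 0, 0], "angular": [0, 0, 0], "claw": -1},
    {"slide": [10, 0, 0], "angular": [0, 0, 0], "claw": -1},
    {"slide": [8, 0, 0], "angular": [0, 0, 0], "claw": -1},
    {"slide": [5, 0, 0], "angular": [0, 0, 0], "claw": -1},
    {"slide": [0, 0, 0], "angular": [0, 0, 0], "claw": -1},
  ],
)

```text
time: 5.0
ee_pos: [0.4512, -0.1069, 0.1483]
tcp_rot: [-180.0, -0.1, -33.3]
wrist_force: [-0.2, -0.4, -0.8]
opening: 0.0002
grasp_force: 0.0
```

Emit:
play_rows(
  increments=[
    {"slide": [4, 0, 0], "angular": [0, 0, 0], "claw": -1},
    {"slide": [4, 0, 0], "angular": [0, 0, 0], "claw": -1},
    {"slide": [4, 0, 0], "angular": [0, 0, 0], "claw": -1},
    {"slide": [4, 0, 0], "angular": [0, 0, 0], "claw": -1},
    {"slide": [4, 0, 0], "angular": [0, 0, 0], "claw": -1},
    {"slide": [4, 0, 0], "angular": [0, 0, 0], "claw": -1},
    {"slide": [4, 0, 0], "angular": [0, 0, 0], "claw": -1},
    {"slide": [0, 0, 0], "angular": [0, 0, 0], "claw": -1},
  ],
)

```text
time: 5.8
ee_pos: [0.4737, -0.1221, 0.1472]
tcp_rot: [180.0, 0.0, -33.3]
wrist_force: [0.3, -0.4, 0.2]
opening: -0.0003
grasp_force: 0.0
```

```bash
python3 - <<'E'
from h import *
o=bot.get_obs(); u=np.array([.834,-.552]); v=np.array([.552,.834])
print(o['time'],(o['ee_pos'][:2]-[.545,-.167])@np.c_[u,v],o['ee_pos'][2],o['wrist_force'])
im=bot.camera("wrist"); s=bot.camera("side")
a=np.hstack([cv2.resize(im[0:300,180:460],(560,600)),cv2.resize(s[120:270,270:330],(240,600),interpolation=2)])
cv2.imwrite("pics/w2.png",a[:,:,::-1])
E
```

```text
5.8 [-0.08422248 -0.00189436] 0.14716778306060685 [ 0.27375508 -0.42845425  0.16690778]
```

View pics/w2.png

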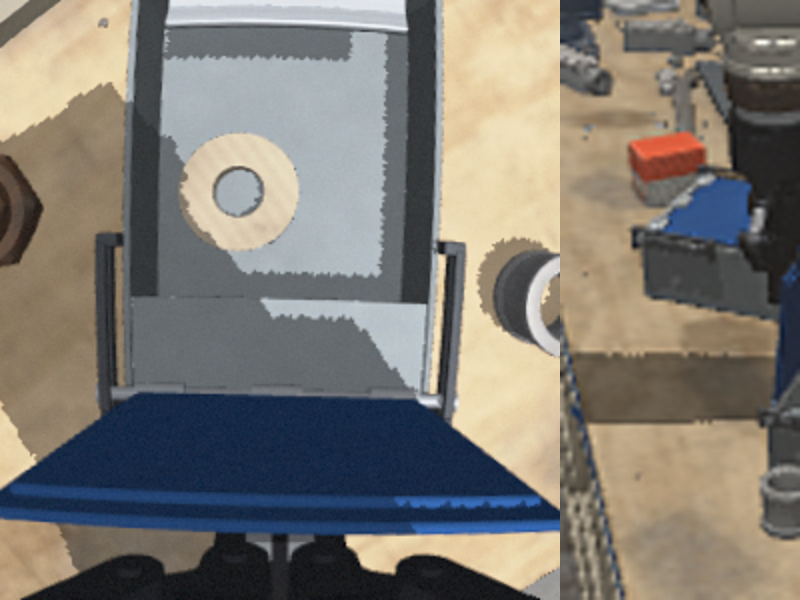

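Emit:
play_rows(
  increments=[
    {"slide": [3.2, 0, 0.5], "angular": [0, 0, 0], "claw": -1},
    {"slide": [3.2, 0, 0.7], "angular": [0, 0, 0], "claw": -1},
    {"slide": [3.2, 0, 0.8], "angular": [0, 0, 0], "claw": -1},
    {"slide": [3.2, 0, 1], "angular": [0, 0, 0], "claw": -1},
    {"slide": [4.3, 0, 1.2], "angular": [0, 0, 0], "claw": -1},
    {"slide": [4.3, 0, 1.5], "angular": [0, 0, 0], "claw": -1},
    {"slide": [4.3, 0, 1.7], "angular": [0, 0, 0], "claw": -1},
    {"slide": [4.2, 0, 2], "angular": [0, 0, 0], "claw": -1},
  ],
)

```text
time: 6.7
ee_pos: [0.4987, -0.1385, 0.1377]
tcp_rot: [180.0, -0.0, -33.3]
wrist_force: [-0.9, 0.2, 1.2]
opening: 0.0002
grasp_force: 0.3
```

```bash
cat > st.py <<'E'
from h import *
import sys
o=bot.get_obs(); u=np.array([.834,-.552]); v=np.array([.552,.834]); B=np.c_[u,v]
print(round(o['time'],2),np.round(1e3*((o['ee_pos'][:2]-[.545,-.167])@B),1),round(1e3*o['ee_pos'][2],1),'F',np.round(o['wrist_force'][:2]@B,1),round(o['wrist_force'][2],1))
im=bot.camera("wrist"); cv2.imwrite(f"pics/{sys.argv[1]}.png",cv2.resize(im[0:300,180:460],(560,600))[:,:,::-1])
E
python3 st.py w3
```

```text
6.7 [-54.3  -1.8] 137.7 F [-0.9 -0.3] 1.2
```

View pics/w3.png

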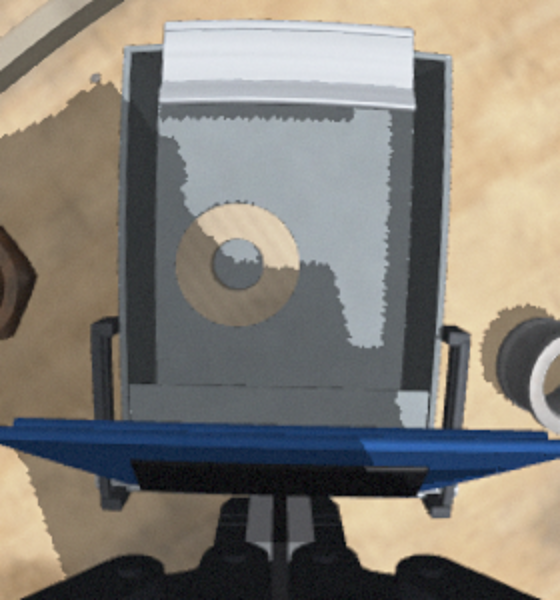

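Emit:
play_rows(
  increments=[
    {"slide": [4, 0, 2.3], "angular": [0, 0, 0], "claw": -1},
    {"slide": [3.8, 0, 2.5], "angular": [0, 0, 0], "claw": -1},
    {"slide": [3.6, 0, 2.8], "angular": [0, 0, 0], "claw": -1},
    {"slide": [3.5, 0, 3], "angular": [0, 0, 0], "claw": -1},
    {"slide": [3.3, 0, 3.2], "angular": [0, 0, 0], "claw": -1},
    {"slide": [3, 0, 3.5], "angular": [0, 0, 0], "claw": -1},
    {"slide": [2.8, 0, 3.7], "angular": [0, 0, 0], "claw": -1},
    {"slide": [2.6, 0, 3.8], "angular": [0, 0, 0], "claw": -1},
  ],
)

```text
time: 7.55
ee_pos: [0.5209, -0.153, 0.1128]
tcp_rot: [-180.0, -0.0, -33.3]
wrist_force: [1.0, -0.3, 1.1]
opening: -0.0005
grasp_force: 0.5
```

Emit:
play_rows(
  increments=[
    {"slide": [2.4, 0, 4], "angular": [0, 0, 0], "claw": -1},
    {"slide": [2, 0, 4.1], "angular": [0, 0, 0], "claw": -1},
    {"slide": [1.8, 0, 4.2], "angular": [0, 0, 0], "claw": -1},
    {"slide": [1.4, 0, 4.4], "angular": [0, 0, 0], "claw": -1},
    {"slide": [0, 0, 0], "angular": [0, 0, 0], "claw": -1},
  ],
)

```text
time: 8.05
ee_pos: [0.5268, -0.157, 0.0956]
tcp_rot: [180.0, 0.1, -33.3]
wrist_force: [0.9, 0.6, 0.8]
opening: -0.0001
grasp_force: 0.3
```

```bash
python3 st.py w4
```

```text
8.05 [-20.7  -1.7] 95.6 F [0.4 1. ] 0.8
```

View pics/w4.png

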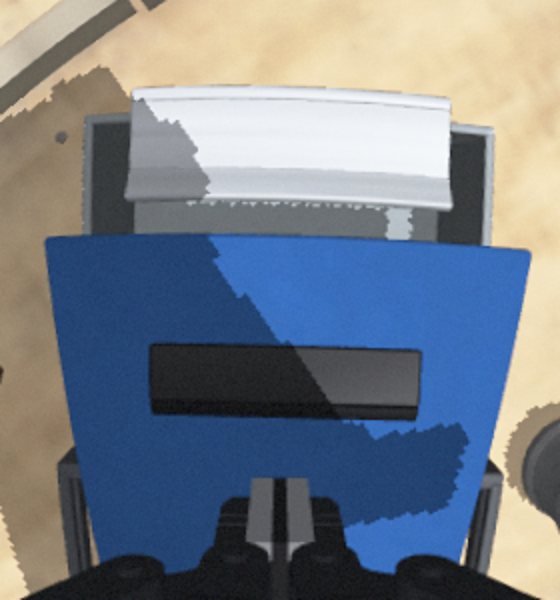

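The flap is at about 15°, its free edge (row 240) is clear in front of the lip nose (row 205), and the fingers stand between hinge and rib (rib face at row 415). I'll keep pressing down.

Emit:
play_rows(
  increments=[
    {"slide": [1, 0, 4.3], "angular": [0, 0, 0], "claw": -1},
    {"slide": [1, 0, 4.3], "angular": [0, 0, 0], "claw": -1},
    {"slide": [0.5, 0, 4.3], "angular": [0, 0, 0], "claw": -1},
    {"slide": [0, 0, 2.5], "angular": [0, 0, 0], "claw": -1},
    {"slide": [0, 0, 0], "angular": [0, 0, 0], "claw": -1},
  ],
)

```text
time: 8.6
ee_pos: [0.529, -0.1584, 0.0805]
tcp_rot: [180.0, 0.0, -33.3]
wrist_force: [0.3, 0.1, 0.8]
opening: -0.0002
grasp_force: 0.5
```

Emit:
play_rows(
  increments=[
    {"slide": [0, 0, 1], "angular": [0, 0, 0], "claw": -1},
    {"slide": [0, 0, 0], "angular": [0, 0, 0], "claw": -1},
  ],
)

```text
time: 8.8
ee_pos: [0.529, -0.1584, 0.08]
tcp_rot: [180.0, 0.0, -33.3]
wrist_force: [-0.4, -1.0, 0.8]
opening: -0.0
grasp_force: 0.5
```

Emit:
play_rows(
  increments=[
    {"slide": [0, 0, 1], "angular": [0, 0, 0], "claw": -1},
    {"slide": [0, 0, 0], "angular": [0, 0, 0], "claw": -1},
  ],
)

```text
time: 9.0
ee_pos: [0.5291, -0.1584, 0.079]
tcp_rot: [-180.0, -0.0, -33.3]
wrist_force: [0.4, 0.1, 1.0]
opening: -0.0001
grasp_force: 0.6
```

Emit:
play_rows(
  increments=[
    {"slide": [0, 0, 0.7], "angular": [0, 0, 0], "claw": -1},
    {"slide": [0, 0, 0], "angular": [0, 0, 0], "claw": -1},
  ],
)

```text
time: 9.2
ee_pos: [0.5291, -0.1585, 0.0784]
tcp_rot: [-180.0, -0.0, -33.3]
wrist_force: [-0.9, 0.0, 2.4]
opening: 0.0002
grasp_force: 1.2
```

Emit:
play_rows(
  increments=[
    {"slide": [0, 0, 0.7], "angular": [0, 0, 0], "claw": -1},
    {"slide": [0, 0, 0], "angular": [0, 0, 0], "claw": -1},
  ],
)

```text
time: 9.4
ee_pos: [0.5291, -0.1584, 0.0783]
tcp_rot: [-180.0, -0.0, -33.3]
wrist_force: [-1.6, 0.0, 5.9]
opening: -0.0002
grasp_force: 3.3
```

```bash
python3 st.py w5
```

```text
9.4 [-18.   -1.6] 78.3 F [-1.4 -0.9] 5.9
```

Emit:
play_rows(
  increments=[
    {"slide": [3, 0, 0], "angular": [0, 0, 0], "claw": -1},
    {"slide": [3, 0, 0], "angular": [0, 0, 0], "claw": -1},
    {"slide": [3, 0, 0], "angular": [0, 0, 0], "claw": -1},
    {"slide": [3, 0, 0], "angular": [0, 0, 0], "claw": -1},
    {"slide": [2, 0, 0], "angular": [0, 0, 0], "claw": -1},
  ],
)

```text
time: 9.95
ee_pos: [0.5406, -0.1663, 0.0782]
tcp_rot: [180.0, -0.0, -33.3]
wrist_force: [-5.0, 0.2, 7.7]
opening: -0.0
grasp_force: 4.0
```

Emit:
play_rows(
  increments=[
    {"slide": [2, 0, 0], "angular": [0, 0, 0], "claw": -1},
    {"slide": [2, 0, 0], "angular": [0, 0, 0], "claw": -1},
    {"slide": [2, 0, 0], "angular": [0, 0, 0], "claw": -1},
  ],
)

```text
time: 10.25
ee_pos: [0.5455, -0.1697, 0.0782]
tcp_rot: [180.0, 0.0, -33.3]
wrist_force: [-4.6, 0.1, 8.4]
opening: 0.0003
grasp_force: 4.0
```

```bash
python3 st.py w6
```

```text
10.25 [ 1.8 -2. ] 78.2 F [-3.8 -2.5] 8.4
```

View pics/w6.png

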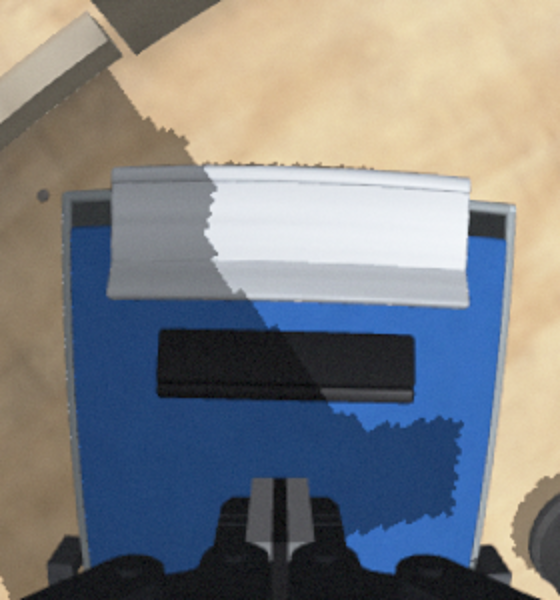

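Emit:
play_rows(
  increments=[
    {"slide": [2, 0, 0], "angular": [0, 0, 0], "claw": -1},
    {"slide": [2, 0, 0], "angular": [0, 0, 0], "claw": -1},
    {"slide": [2, 0, 0], "angular": [0, 0, 0], "claw": -1},
    {"slide": [2, 0, 0], "angular": [0, 0, 0], "claw": -1},
  ],
)

```text
time: 10.7
ee_pos: [0.5518, -0.1733, 0.0781]
tcp_rot: [-180.0, 0.1, -33.3]
wrist_force: [-5.4, 3.3, 8.1]
opening: 0.0
grasp_force: 4.3
```

Emit:
play_rows(
  increments=[
    {"slide": [2, 0, 0], "angular": [0, 0, 0], "claw": -1},
    {"slide": [2, 0, 0], "angular": [0, 0, 0], "claw": -1},
    {"slide": [1, 0, 0], "angular": [0, 0, 0], "claw": -1},
  ],
)

```text
time: 11.0
ee_pos: [0.5561, -0.176, 0.078]
tcp_rot: [-180.0, 0.1, -33.3]
wrist_force: [-5.1, 3.6, 8.4]
opening: -0.0003
grasp_force: 4.2
```

Emit:
play_rows(
  increments=[
    {"slide": [1, 0, 0], "angular": [0, 0, 0], "claw": -1},
    {"slide": [1, 0, 0], "angular": [0, 0, 0], "claw": -1},
    {"slide": [0, 0, 0], "angular": [0, 0, 0], "claw": -1},
  ],
)

```text
time: 11.3
ee_pos: [0.5578, -0.1771, 0.078]
tcp_rot: [-180.0, 0.1, -33.3]
wrist_force: [-5.3, 3.6, 7.7]
opening: -0.0002
grasp_force: 4.0
```

Emit:
play_rows(
  increments=[
    {"slide": [1, 0, 0], "angular": [0, 0, 0], "claw": -1},
    {"slide": [1, 0, 0], "angular": [0, 0, 0], "claw": -1},
    {"slide": [0, 0, 0], "angular": [0, 0, 0], "claw": -1},
  ],
)

```text
time: 11.6
ee_pos: [0.5595, -0.1783, 0.078]
tcp_rot: [-180.0, 0.1, -33.3]
wrist_force: [-4.3, 2.9, 7.7]
opening: 0.0003
grasp_force: 3.9
```

```bash
python3 st.py w7
```

```text
11.6 [18.3 -1.4] 78.0 F [-5.2  0.1] 7.7
```

Emit:
play_rows(
  increments=[
    {"slide": [1, 0, 0], "angular": [0, 0, 0], "claw": -1},
    {"slide": [1, 0, 0], "angular": [0, 0, 0], "claw": -1},
    {"slide": [0, 0, 0], "angular": [0, 0, 0], "claw": -1},
  ],
)

```text
time: 11.95
ee_pos: [0.5612, -0.1793, 0.078]
tcp_rot: [-180.0, 0.1, -33.3]
wrist_force: [-4.3, 3.2, 7.8]
opening: -0.0002
grasp_force: 3.9
```

Emit:
play_rows(
  increments=[
    {"slide": [1, 0, 0], "angular": [0, 0, 0], "claw": -1},
    {"slide": [1, 0, 0], "angular": [0, 0, 0], "claw": -1},
    {"slide": [0, 0, 0], "angular": [0, 0, 0], "claw": -1},
  ],
)

```text
time: 12.25
ee_pos: [0.5628, -0.1804, 0.078]
tcp_rot: [-180.0, 0.1, -33.3]
wrist_force: [-4.5, 2.3, 7.3]
opening: -0.0003
grasp_force: 4.2
```

```bash
python3 st.py w8
```

```text
12.25 [22.3 -1.4] 78.0 F [-5.  -0.5] 7.3
```

View pics/w8.png

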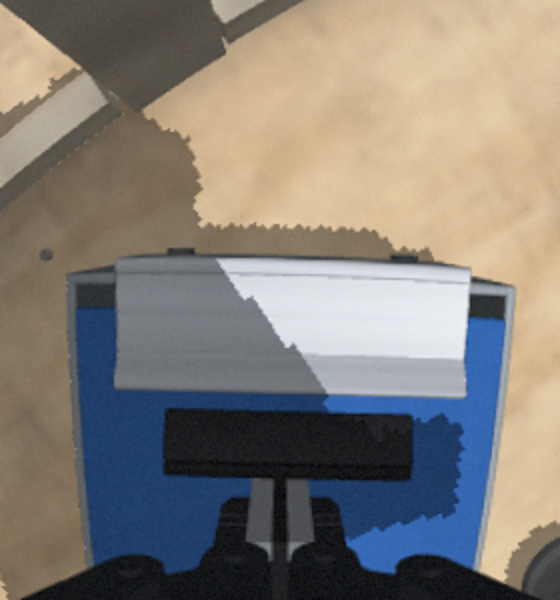

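That makes 12 pictures viewed, over the limit of 10, so I won't view any more and will finish on force and position readings. The last one shows the edge under the lip and the fingertips (row 480) just short of the rib face (row 475).

Emit:
play_rows(
  increments=[
    {"slide": [1, 0, 0], "angular": [0, 0, 0], "claw": -1},
    {"slide": [1, 0, 0], "angular": [0, 0, 0], "claw": -1},
    {"slide": [0, 0, 0], "angular": [0, 0, 0], "claw": -1},
  ],
)

```text
time: 12.6
ee_pos: [0.5632, -0.1807, 0.0777]
tcp_rot: [-180.0, 0.3, -33.3]
wrist_force: [-11.5, 7.2, 11.4]
opening: -0.0001
grasp_force: 9.0
```

Emit:
play_rows(
  increments=[
    {"slide": [1, 0, 0], "angular": [0, 0, 0], "claw": -1},
    {"slide": [0.5, 0, 0], "angular": [0, 0, 0], "claw": -1},
    {"slide": [0, 0, 0], "angular": [0, 0, 0], "claw": -1},
  ],
)

```text
time: 12.9
ee_pos: [0.5633, -0.1808, 0.0774]
tcp_rot: [-180.0, 0.4, -33.3]
wrist_force: [-15.7, 11.0, 14.2]
opening: 0.0001
grasp_force: 11.9
```

The rib is against the fingers, and the push force rose to 19 N with no further travel, so the flap is at its stop. Now I unload and lift off.

Emit:
play_rows(
  increments=[
    {"slide": [-1.5, 0, -0.5], "angular": [0, 0, 0], "claw": -1},
    {"slide": [-1.5, 0, -1], "angular": [0, 0, 0], "claw": -1},
    {"slide": [-0.5, 0, -2], "angular": [0, 0, 0], "claw": -1},
    {"slide": [-1, 0, -4], "angular": [0, 0, 0], "claw": -1},
    {"slide": [-1, 0, -10], "angular": [0, 0, 0], "claw": -1},
    {"slide": [0, 0, -25], "angular": [0, 0, 0], "claw": -1},
    {"slide": [0, 0, -40], "angular": [0, 0, 0], "claw": -1},
    {"slide": [-20, 0, -20], "angular": [0, 0, 0], "claw": -1},
  ],
)

```text
time: 13.7
ee_pos: [0.5465, -0.1698, 0.1837]
tcp_rot: [-179.9, -0.2, -33.4]
wrist_force: [-0.1, 0.4, 0.5]
opening: -0.0
grasp_force: 0.0
```

```bash
python3 - <<'E'
from h import *
o=bot.get_obs(); print(o['time'],o['ee_pos'],o['wrist_force'])
i=bot.camera_info("wrist"); im=bot.camera("wrist"); cv2.imwrite("pics/end.png",im[:,:,::-1])
c0=np.array([.545,-.167]); B=np.array([[.834,.552],[-.552,.834]])
hsv=cv2.cvtColor(im,cv2.COLOR_RGB2HSV)
m=((hsv[...,0]>100)&(hsv[...,0]<125)&(hsv[...,1]>130)).astype(np.uint8)
m=cv2.morphologyEx(m,cv2.MORPH_OPEN,np.ones((3,3)))
def f(u,v,z): return np.round(1e3*((onz("wrist",u,v,z,i)[:2]-c0)@B),1)
ys,xs=np.nonzero(m); P=np.array([onz("wrist",a,b,.0595,i)[:2]-c0 for a,b in zip(xs,ys)])@B*1e3
k=(abs(P[:,0])<110)&(abs(P[:,1]+3)<58); P=P[k]
for lo,hi in[(-53,-46),(40,47)]:
    q=P[(P[:,1]>lo)&(P[:,1]<hi)]; print("flap x range at y",lo,np.percentile(q[:,0],[1,99]).round(1))
print("y range",np.percentile(P[:,1],[1,99]).round(1))
# rib: dark within flap
d=(im.max(2)<45); ys,xs=np.nonzero(d); Q=np.array([onz("wrist",a,b,.065,i)[:2]-c0 for a,b in zip(xs,ys)])@B*1e3
q=Q[(abs(Q[:,0]-30)<25)&(abs(Q[:,1]+3)<15)]; print("rib x",np.percentile(q[:,0],[2,98]) if len(q) else None)
# lip bright
b=(hsv[...,1]<30)&(hsv[...,2]>170); ys,xs=np.nonzero(b); Q=np.array([onz("wrist",a,c,.07,i)[:2]-c0 for a,c in zip(xs,ys)])@B*1e3
q=Q[(abs(Q[:,0]-65)<30)&(abs(Q[:,1]+3)<40)]; print("lip x",np.percentile(q[:,0],[1,99]))
E
```

```text
13.7 [ 0.54648247 -0.16980829  0.18367464] [-0.06803428  0.36405533  0.53668465]
flap x range at y -53 [-40.1  70.9]
flap x range at y 40 [-38.5  73. ]
y range [-55.5  46.9]
rib x [33.60820186 47.98895386]
lip x [56.47387926 84.5851588 ]
```

With the arm clear, the flap edge measures box x 71–73 mm (72 is fully home) and the rib face 33.6 mm (32 is home). The lip spans 56–85 mm, so the edge is tucked under it and staying there.

```bash
python3 -c "
from workcell import bot
print(bot.job_done())"
```

```text
the job is handed in; nothing more can be done
None
```

I folded the flap down, pushed it to its stop under the steel lip (free edge at about box x = 72 mm, which is fully home), and it stayed there with the arm clear; I handed the job in at about 14 s, but I viewed 12 pictures against the limit of 10.

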